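# Unstack the electronic parts into their kitting trays

### The arm

A 7-joint arm with a two-finger parallel gripper is mounted at the origin on the work surface. World frame = base frame: x ahead of the robot, y to its left, z up, the work surface at z = 0. Lengths are in m, angles in rad, forces in N, time in s.
With the tool pointing down it reaches from about 0.425 to 0.875 m from the base axis. Payload 4.7 kg.
Tool frame: the origin (TCP) lies midway between the tips of the shut fingers; the grasp point (between the pads) lies 19 mm behind it (ctrl.grip_point_offset is the distance from the TCP to the grasp point, in m); z points along the fingers, y is the line along which they close (so a half turn about z gives the same grasp; the last joint's range is limited). The gripper opens to 87 mm and grips with 3 to 60 N. Pads are 19 mm wide; open, the fingers measure 117 mm over their backs; the gripper's body (75 mm by 190 mm) begins 51 mm behind the grasp point.
Start: joints at [-1.107, 0.321, -0.07, 1.45, 0.023, 1.371, -0.057], TCP at [0.283, 0.585, 0.223] pointing down, gripper open.
Joint ranges: [-2.86, 2.86], [-0.3, 2.09], [-1.38, 1.24], [0.06, 2.45], [-1.56, 4.7], [0.09, 2.05], [-2.69, 2.69]. Speed limits (rad/s): [2.57, 2.57, 3.14, 3.14, 3.14, 3.14, 3.14].

### API

Orientations are given as a rotation vector (axis times angle).
In Python, from bench import ctrl gives the robot as it stands.
- The arm moves only by the tool move_arm, never from a script. Its argument "increments" is text: rows parted by semicolons, each of 7 numbers parted by spaces: the shift along the world's x, y, z in mm, then the turn, a rotation vector about the world's x, y, z in degrees, then the closure in counts, from 0 (fully open) to 255 (shut). A call has exactly 8 rows; each row shifts and turns the commanded pose from where the row before left it; what a row does not reach is not made up. A row lasts 1/12 s, in which the tool goes at most 41.7 mm and 7.16 degrees, less where a joint would pass 70% of its speed; a pose out of reach is approached as far as the arm can. A call with a gripper value outside its range is refused whole. The fingers move at their own pace and stop on an object; "grip_force" is the grip in N (left out, the last holds). Time passes only in rows, so rows that do not move let the fingers close, or fill a call up. It gives the time, the measured TCP pose, the force, the opening and the grip force at its end, in the units of the state.
- ctrl.get_state(): the state, without advancing time (a new reading comes with each control period).
- ctrl.get_image(name): name is "side" or "top" or "wrist"; returns a dict with "frame" (400x640x3 uint8, red, green, blue), "depth" (400x640 float32, m along the optical axis (not along the pixel's ray), 0 where there is no reading), "fx", "fy", "cx", "cy" (pixels), "position" and "orientation" of the camera in the world. Camera axes: x right, y down, z forward; pixel columns grow to the right and rows downward; lengths in m; the calibration is good to about 2 mm. A picture is of the moment at which its call begins.
- ctrl.close_job(): hands the job in; it is judged then, once.
Trained networks look in a picture, given as the dict that the camera call returned (one of the last four; its "shot" number tells which), for a name from the list of things; names that differ only in an ending like _2 or _b are one class to them, and where a whole thing is asked for, a point or a joint stands for the part that bears it (a point fixed in the world has none). Each returns a list of dicts, best first, with "score" (0 to 1); they miss things now and then, are a little off and sometimes report something else, mostly with a low value. They report only what shows in the picture. A call takes as long as a camera call.
- ctrl.find_in(target, picture): "centre" ([x, y, z] in m, in world coordinates, good to about 4 mm: the middle of the surface that is visible of it).
- ctrl.silhouettes(target, picture): "region" (400x640 bool, what is visible of it).
The state is a dict: "time": time; "joint_positions": joint angles; "qd": joint speeds; "joint_torque": joint torques, N m; "position": TCP position; "tool_rot": TCP orientation; "ft_force": force on the tool from outside, world axes, zero at the start; "torque": the same for the moment, N m; "grip_width": opening from 0.0 (shut) to 1.0 (fully open); "grip_force": force on a finger pad.
Only numpy, scipy, OpenCV 4.12 (cv2) and the standard library are available. Lean on these libraries where they do the work, as an engineer would, in place of code of your own. Each camera call takes 0.05 s, during which the arm holds its last target. There are 200 camera calls.

### The job

Take the stack of electronic parts apart from the top down, one part at a time, and put each straight into the grey tray made to its shape and size (relay, then round transformer, then finned heat sink, then aluminium enclosure). Set each down gently, never dropping it, so that it lies flat inside the rim, upright as it stood in the stack and lengthwise with its tray. Leave the flux jar and the screwdriver where they are.

Things in the scene. Friction and masses are not known exactly. Their poses are not given: they have to be found in the camera images.
- relay: Top of the stack: white rectangular power relay with a black foot, 36 (x) x 24 (y) x 28 (z) mm, about 35 g. Origin at the centre of its underside, z up. It stands on the transformer.
- transformer: Second in the stack: black round potted transformer with a copper band, a solid disc 44 mm in diameter and 24 mm high, about 160 g. Origin at the centre of its underside, z up. It stands on the heat sink.
- heatsink: Third in the stack: metal heat sink with upright fins along its x, 72 (x) x 48 (y) x 26 (z) mm, about 120 g; its long sides are flat. Origin at the centre of its underside, z up. It stands on the enclosure.
- enclosure: Bottom of the stack: closed die-cast aluminium box, 112 (x) x 56 (y) x 31 (z) mm, about 220 g. Origin at the centre of its underside, z up. It stands on the bench (z = 0).
- relay_tray: Smallest rectangular grey tray, 60 (x) x 48 (y) x 8 (z) mm outside, 52 x 40 mm inside. Fixed to the bench. Its inner floor is 4 mm above its origin (centre of its underside, on the bench) and its rim stands 4 mm above the inner floor, 4 mm thick. z points up.
- transformer_tray: Round grey tray, 68 mm outside and 60 mm inside diameter, 8 mm high. Fixed to the bench. Its inner floor is 4 mm above its origin (centre of its underside, on the bench) and its rim stands 4 mm above the inner floor, 4 mm thick. z points up.
- heatsink_tray: Middle-sized rectangular grey tray, 96 (x) x 72 (y) x 8 (z) mm outside, 88 x 64 mm inside. Fixed to the bench. Its inner floor is 4 mm above its origin (centre of its underside, on the bench) and its rim stands 4 mm above the inner floor, 4 mm thick. z points up.
- enclosure_tray: Largest, longest rectangular grey tray, 136 (x) x 80 (y) x 8 (z) mm outside, 128 x 72 mm inside. Fixed to the bench. Its inner floor is 4 mm above its origin (centre of its underside, on the bench) and its rim stands 4 mm above the inner floor, 4 mm thick. z points up.
- flux_jar: Bystander: small loose amber jar with a white cap, 36 mm in diameter, 45 mm high. Origin at the centre of its underside. Not to be disturbed.
- screwdriver: Bystander: loose screwdriver with a black handle lying on the bench, about 160 mm long along its x, under 35 mm high. Origin under its middle. Not to be disturbed.

How it is judged:
On the way, in this order (a step that is already met when the one before it is completed fails the run):
1. the small relay lies flat in its own tray, let go (horizontal distance between relay and relay_tray below 0.014 m and z of relay in the frame of relay_tray between 0.001 and 0.006 m and angle between relay's own z axis and vertical below 0.04 rad and linear speed of relay below 0.02 m/s and contact force between the fingers and relay below 0.05 N and angle between the x axis of relay and the x axis of relay_tray, either way round below 0.35 rad), for 0.2 s.
2. the round transformer lies flat in its own tray, let go (horizontal distance between transformer and transformer_tray below 0.014 m and z of transformer in the frame of transformer_tray between 0.001 and 0.006 m and angle between transformer's own z axis and vertical below 0.04 rad and linear speed of transformer below 0.02 m/s and contact force between the fingers and transformer below 0.05 N), for 0.2 s.
3. the finned heat sink lies flat in its own tray, let go (horizontal distance between heatsink and heatsink_tray below 0.014 m and z of heatsink in the frame of heatsink_tray between 0.001 and 0.006 m and angle between heatsink's own z axis and vertical below 0.04 rad and linear speed of heatsink below 0.02 m/s and contact force between the fingers and heatsink below 0.05 N and angle between the x axis of heatsink and the x axis of heatsink_tray, either way round below 0.35 rad), for 0.2 s.
At the end, for the whole second after the job is handed in: All four parts lie in their own trays, let go and at rest: each centre within 14 mm of its tray's centre, underside on the tray floor (within 2 mm), tilted less than 0.04 rad, and the three rectangular ones within 0.35 rad of lengthwise with their tray (either way round) (all of step 1 and all of step 2 and all of step 3 and horizontal distance between enclosure and enclosure_tray below 0.014 m and z of enclosure in the frame of enclosure_tray between 0.001 and 0.006 m and angle between enclosure's own z axis and vertical below 0.04 rad and linear speed of enclosure below 0.02 m/s and contact force between the fingers and enclosure below 0.05 N and angle between the x axis of enclosure and the x axis of enclosure_tray, either way round below 0.35 rad); the robot touches nothing.
It fails at once if a part of the stack dropped, thrown or toppled (moving faster than 0.7 m/s outside the fingers) ((contact force between the fingers and relay below 0.01 N and linear speed of relay above 0.7 m/s) or (contact force between the fingers and transformer below 0.01 N and linear speed of transformer above 0.7 m/s) or (contact force between the fingers and heatsink below 0.01 N and linear speed of heatsink above 0.7 m/s) or (contact force between the fingers and enclosure below 0.01 N and linear speed of enclosure above 0.7 m/s)).
It fails at once if the flux jar moved by more than 30 mm (distance of flux_jar from where it was at the start of the episode above 0.03 m).
It fails at once if the screwdriver moved by more than 30 mm (distance of screwdriver from where it was at the start of the episode above 0.03 m).
It also fails if it takes over 144 s, if anything falls off the work surface, if the arm or the gripper's body presses on something with over 40 N, if the wrist force passes 120 N, or if a joint passes its speed limit or range.

## Working session

There is one attempt and no reset: what is moved stays moved. The work goes in short steps, Python scripts to look and compute and a tool call to move; the robot and the scene stay as the last step left them, time stands still between calls to the robot, and variables do not carry over. Pictures are saved under pics/ and viewed, at most 14 in all, crops included, and the job is handed in when it is done.

Besides the shell and the picture viewer there is one more tool, called after "Call:" as name(argument=value, ...) on one line, values as JSON. move_arm: Moves the arm, as the interface text tells. Its arguments: {"type":"object","properties":{"increments":{"type":"string"},"grip_force":{"type":"number"}},"required":["increments"]}

```bash
mkdir -p pics; cat > h.py <<'E'
import numpy as np, cv2
from scipy.spatial.transform import Rotation as R
from bench import ctrl
T=['relay','transformer','heatsink','enclosure','relay_tray','transformer_tray','heatsink_tray','enclosure_tray','flux_jar','screwdriver']
def rot(o):
    o=np.array(o,float)
    return o if o.shape==(3,3) else (R.from_quat(o) if o.size==4 else R.from_rotvec(o)).as_matrix()
def cloud(p,m):
    v,u=np.nonzero(m&(p['depth']>0)); d=p['depth'][v,u]
    c=np.c_[(u-p['cx'])/p['fx']*d,(v-p['cy'])/p['fy']*d,d]
    return c@rot(p['orientation']).T+np.array(p['position'])
def save(p,n): cv2.imwrite('pics/'+n,cv2.cvtColor(p['frame'],cv2.COLOR_RGB2BGR))
def measure(p,t,band=.006):
    r=ctrl.silhouettes(t,p)
    if not r: print(t,'none');return
    c=cloud(p,cv2.erode(r[0]['region'].astype(np.uint8),np.ones((2,2)))>0)
    if len(c)<10: print(t,'few');return
    z=np.percentile(c[:,2],95); top=c[abs(c[:,2]-z)<band]
    rc=cv2.minAreaRect((top[:,:2]*1000).astype(np.float32))
    b=cv2.boxPoints(rc); e=b[1]-b[0]; f=b[2]-b[1]; l=e if np.hypot(*e)>np.hypot(*f) else f
    a=np.degrees(np.arctan2(l[1],l[0]))%180
    print(t,'sc%.2f'%r[0]['score'],'n',len(c),'z95 %.1f'%(z*1e3),'ctr',np.round(rc[0],1),'size',np.round(sorted(rc[1]),1),'long ang %.1f'%a)
E
python3 - <<'E'
from h import *
s=ctrl.get_state(); print(s['position'],s['tool_rot'],s['grip_width'],ctrl.grip_point_offset)
for n in ('top','side','wrist'):
    p=ctrl.get_image(n); save(p,n+'0.png'); print(n,np.round(p['position'],3),p['orientation'],p['fx'])
    if n!='wrist':
        for t in T: measure(p,t)
E
```

```text
[0.28242529 0.58482236 0.22144587] [-7.00446160e-01 -3.06221075e+00  2.98938561e-03] 0.9958693593985936 0.0187
top [0.473 0.006 1.237] [-2.20467515  2.15915958 -0.13132217] 426.86217989961216
relay sc0.62 n 95 z95 113.5 ctr [634.1 -12.1] size [19.3 31.1] long ang 118.3
transformer sc0.42 n 27 z95 85.0 ctr [628.4  -6. ] size [24.4 37.5] long ang 43.1
heatsink sc0.48 n 164 z95 61.6 ctr [632. -14.] size [41.5 69.1] long ang 156.5
enclosure sc0.70 n 246 z95 35.6 ctr [634.2 -17. ] size [ 51.5 109.6] long ang 145.3
relay_tray sc0.54 n 305 z95 10.2 ctr [562.5 332. ] size [45.3 55. ] long ang 163.9
transformer_tray sc0.92 n 383 z95 10.2 ctr [ 472.9 -174.6] size [60.1 61.5] long ang 91.2
heatsink_tray sc0.84 n 786 z95 11.3 ctr [ 559.8 -382.1] size [72.7 94.1] long ang 174.8
enclosure_tray sc0.60 n 1286 z95 9.8 ctr [445.3 149.5] size [ 80. 133.] long ang 141.2
flux_jar none
screwdriver none
side [ 0.193 -0.506  0.648] [-2.20197416  0.72974934 -0.33174196] 371.9599863677815
relay sc0.49 n 219 z95 111.0 ctr [632.3 -10.5] size [21.1 35.1] long ang 124.4
transformer sc0.69 n 133 z95 82.2 ctr [623.2 -20.8] size [12.2 34.9] long ang 136.9
heatsink sc0.57 n 332 z95 58.6 ctr [630.9 -12.4] size [43.6 69.6] long ang 155.9
enclosure sc0.80 n 644 z95 33.1 ctr [634.5 -15.6] size [ 56.  111.2] long ang 147.1
relay_tray sc0.79 n 224 z95 10.3 ctr [563.8 334.2] size [51.1 59. ] long ang 165.8
transformer_tray none
heatsink_tray sc0.94 n 2032 z95 8.8 ctr [ 559.7 -379.4] size [70.1 95.9] long ang 175.1
enclosure_tray sc0.82 n 1194 z95 9.0 ctr [446.  152.2] size [ 82.3 132.9] long ang 141.3
flux_jar sc0.89 n 263 z95 47.0 ctr [495.3  -2.3] size [26.1 27.6] long ang 117.9
screwdriver sc0.74 n 243 z95 28.0 ctr [713.3 204. ] size [16.3 80. ] long ang 170.1
wrist [0.22  0.615 0.386] [2.47100186 1.55246894 0.19913751] 275.51185039175647
```

View pics/top0.png

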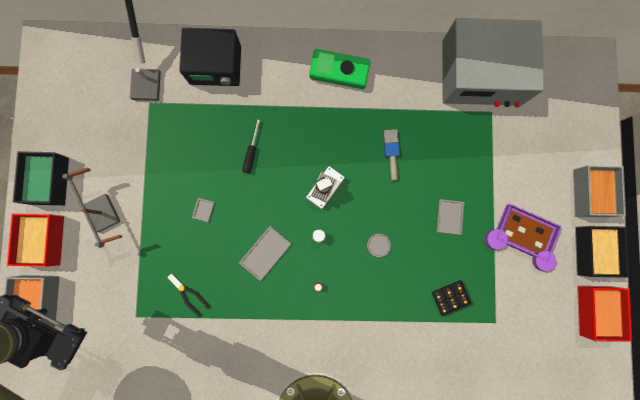

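View pics/side0.png

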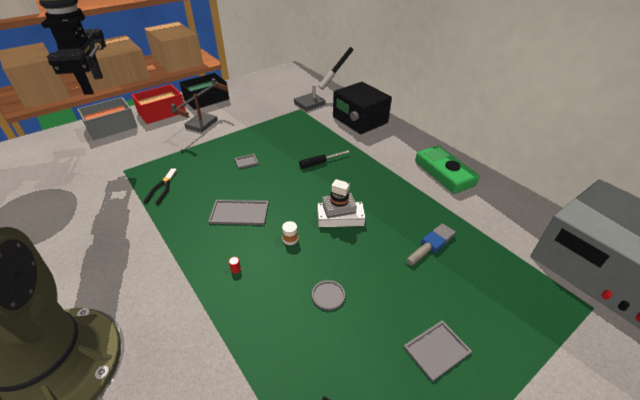

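```bash
python3 - <<'E'
from h import *
s=ctrl.get_state(); Rm=rot(s['tool_rot']); print(Rm.round(3))
y=Rm[:,1]; print('finger axis',np.degrees(np.arctan2(y[1],y[0])))
E
```

```text
[[-0.901  0.435  0.   ]
 [ 0.435  0.901  0.   ]
 [-0.     0.    -1.   ]]
finger axis 64.22889162473075
```

Top view: the stack is at (325,187), the relay tray (203,210), the transformer tray (379,245), the heat sink tray (450,216) and the enclosure tray (265,253). The jar is at (319,236) and the screwdriver at (252,147). The side view agrees, so I move over the stack.

Call:
move_arm(increments="14.6 -24.9 0 0 0 -1.4 0;14.6 -24.9 0 0 0 -1.4 0;14.6 -24.9 0 0 0 -1.4 0;14.6 -24.9 0 0 0 -1.4 0;14.6 -24.9 0 0 0 -1.4 0;14.6 -24.9 0 0 0 -1.4 0;14.6 -24.9 0 0 0 -1.4 0;14.6 -24.9 0 0 0 -1.4 0")

```text
time: 1.82
position: [0.4, 0.3849, 0.2228]
tool_rot: [0.998, 2.979, 0.001]
ft_force: [0.4, 0.0, -0.2]
grip_width: 1.0
grip_force: 0.0
```

Call:
move_arm(increments="14.6 -24.9 0 0 0 -1.4 0;14.6 -24.9 0 0 0 -1.4 0;14.6 -24.9 0 0 0 -1.4 0;14.6 -24.9 0 0 0 -1.4 0;14.6 -24.9 0 0 0 -1.4 0;14.6 -24.9 0 0 0 -1.4 0;14.6 -24.9 0 0 0 -1.4 0;14.6 -24.9 0 0 0 -1.4 0")

```text
time: 2.48
position: [0.5168, 0.1857, 0.2229]
tool_rot: [1.283, 2.867, 0.001]
ft_force: [0.4, 0.0, 0.4]
grip_width: 1.002
grip_force: 0.0
```

Call:
move_arm(increments="14.6 -24.9 0 0 0 -1.4 0;14.6 -24.9 0 0 0 -1.4 0;14.6 -24.9 0 0 0 -1.4 0;14.6 -24.9 0 0 0 -1.4 0;14.6 -24.9 0 0 0 -1.4 0;14.6 -24.9 0 0 0 -1.4 0;14.6 -24.9 0 0 0 -1.4 0;0 0 0 0 0 0 0")

```text
time: 3.15
position: [0.6203, 0.0048, 0.2227]
tool_rot: [1.533, 2.737, -0.005]
ft_force: [-1.2, 0.2, 0.3]
grip_width: 1.004
grip_force: 0.0
```

```bash
cat >> h.py <<'E'
def st():
    s=ctrl.get_state(); Rm=rot(s['tool_rot']); y=Rm[:,1]
    print('t %.1f'%s['time'],'pos',np.round(np.array(s['position'])*1e3,1),'fing %.1f'%(np.degrees(np.arctan2(y[1],y[0]))%180),'tilt %.2f'%np.degrees(np.arccos(-Rm[2,2])),'q',np.round(s['joint_positions'],2),'w %.3f'%s['grip_width'],'gf',s['grip_force'],'F',np.round(s['ft_force'],1))
E
python3 - <<'E'
from h import *
st()
p=ctrl.get_image('wrist'); save(p,'w1.png'); print(p['position'],rot(p['orientation']).round(2))
for t in T[:4]: measure(p,t,.003)
E
```

```text
t 3.1 pos [620.3   4.8 222.7] fing 31.5 tilt 0.30 q [-0.41  0.27  0.43  1.55 -0.11  1.35  0.58] w 1.004 gf 0.0 F [-1.2  0.2  0.3]
[0.58344752 0.06422346 0.38571285] [[ 0.85  0.51  0.13]
 [ 0.52 -0.82 -0.22]
 [-0.    0.26 -0.97]]
relay sc0.76 n 755 z95 111.6 ctr [634.7  -9.1] size [22.8 35.2] long ang 118.2
transformer sc0.64 n 352 z95 83.4 ctr [631.4  -4.9] size [33.  40.2] long ang 39.0
heatsink sc0.90 n 904 z95 59.3 ctr [632.9  -9.9] size [47.6 71.1] long ang 156.8
enclosure sc0.83 n 875 z95 33.5 ctr [635.9 -14.5] size [ 53.6 111.2] long ang 145.3
```

View pics/w1.png

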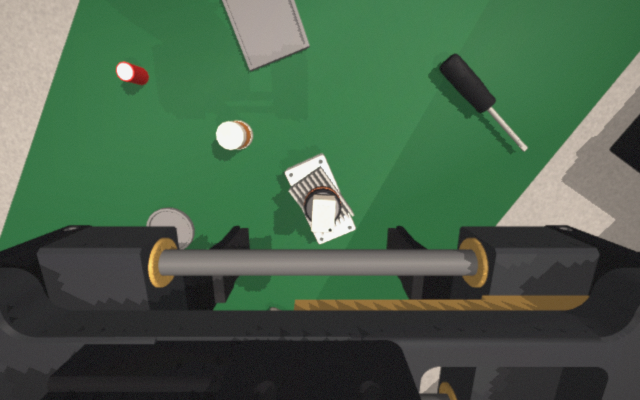

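Wrist view: the relay sits at (322,212) on the transformer and heat sink, with the jar well clear at (233,135). I align with the relay and descend.

Call:
move_arm(increments="4 -4 -10 0 0 -1 0;4 -4 -15 0 0 -1 0;4 -4 -15 0 0 0 0;2 -3 -15 0 0 0 0;0 0 -15 0 0 0 0;0 0 -10 0 0 0 0;0 0 0 0 0 0 0;0 0 0 0 0 0 0")

```text
time: 4.07
position: [0.632, -0.0017, 0.142]
tool_rot: [-1.569, -2.721, 0.001]
ft_force: [-0.7, 0.1, 0.1]
grip_width: 0.996
grip_force: 0.0
```

```bash
python3 - <<'E'
from h import *
st()
p=ctrl.get_image('wrist')
for t in T[:4]: measure(p,t,.003)
p=ctrl.get_image('side')
for t in T[:4]: measure(p,t,.003)
st()
E
```

```text
t 4.1 pos [632.   -1.7 142. ] fing 30.1 tilt 0.06 q [-0.38  0.35  0.43  1.61 -0.15  1.21  0.6 ] w 0.996 gf 0.0 F [-0.7  0.1  0.1]
relay sc0.81 n 1304 z95 111.5 ctr [633.4  -6.4] size [22.7 29.6] long ang 119.4
transformer sc0.95 n 726 z95 83.3 ctr [632.5  -5.7] size [35.9 42.1] long ang 28.9
heatsink sc0.62 n 1428 z95 59.0 ctr [633.   -9.8] size [47.6 71.1] long ang 156.9
enclosure none
relay sc0.81 n 203 z95 111.3 ctr [635.6 -13.1] size [21.4 26.2] long ang 120.6
transformer sc0.59 n 142 z95 82.9 ctr [620.8 -19.3] size [10.9 35.1] long ang 132.6
heatsink sc0.73 n 391 z95 58.7 ctr [632.3 -10.5] size [47.8 70.5] long ang 152.5
enclosure sc0.60 n 533 z95 33.0 ctr [632.7 -17.8] size [ 48.9 108.1] long ang 147.4
t 4.6 pos [632.6  -2.3 142.9] fing 30.0 tilt 0.03 q [-0.38  0.35  0.43  1.61 -0.15  1.21  0.6 ] w 0.998 gf 0.0 F [-1.  -0.5  0.1]
```

Call:
move_arm(increments="1 -4 -10 0 0 0 0;1 -3.5 -10 0 0 0 0;0 0 -10 0 0 0 0;0 0 -10 0 0 0 0;0 0 -10 0 0 0 0;0 0 -5 0 0 0 0;0 0 0 0 0 0 0;0 0 0 0 0 0 0")

```text
time: 5.23
position: [0.6343, -0.0097, 0.0871]
tool_rot: [-1.57, -2.721, 0.001]
ft_force: [-0.1, -0.3, -0.0]
grip_width: 0.997
grip_force: 0.0
```

```bash
python3 - <<'E'
from h import *
p=ctrl.get_image('side'); st()
save(p,'s2.png'); f=p['frame'][130:250,270:430]; cv2.imwrite('pics/s2c.png',cv2.cvtColor(cv2.resize(f,None,fx=4,fy=4),cv2.COLOR_RGB2BGR))
E
```

```text
t 5.3 pos [634.7  -9.8  87.8] fing 30.0 tilt 0.03 q [-0.36  0.4   0.42  1.66 -0.18  1.12  0.63] w 1.000 gf 0.0 F [ 0.7 -1.  -0.1]
```

View pics/s2c.png

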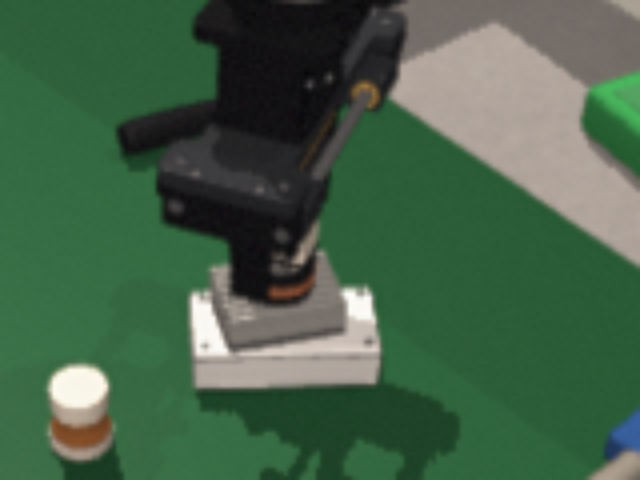

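The crop shows the relay between the fingers at about (300,245), with the tips above the transformer's top. I close gently.

Call:
move_arm(increments="0 0 0 0 0 0 150;0 0 0 0 0 0 160;0 0 0 0 0 0 170;0 0 0 0 0 0 180;0 0 0 0 0 0 200;0 0 0 0 0 0 230;0 0 0 0 0 0 230;0 0 0 0 0 0 230", grip_force=12)

```text
time: 5.95
position: [0.6344, -0.0098, 0.0876]
tool_rot: [1.57, 2.721, 0.0]
ft_force: [-0.5, 0.3, -0.4]
grip_width: 0.477
grip_force: 0.0
```

Call:
move_arm(increments="0 0 2 0 0 0 230;0 0 4 0 0 0 230;0 0 8 0 0 0 230;0 0 10 0 0 0 230;0 0 15 0 0 0 230;0 0 15 0 0 0 230;0 0 0 0 0 0 230;0 0 0 0 0 0 230")

```text
time: 6.62
position: [0.6354, -0.0099, 0.1432]
tool_rot: [1.569, 2.719, 0.003]
ft_force: [0.0, -0.3, -0.8]
grip_width: 0.276
grip_force: 11.9
```

```bash
python3 - <<'E'
from h import *
st(); p=ctrl.get_image('side')
for t in T[:3]: measure(p,t,.003)
f=p['frame'][110:250,250:430]; cv2.imwrite('pics/s3c.png',cv2.cvtColor(cv2.resize(f,None,fx=4,fy=4),cv2.COLOR_RGB2BGR))
p=ctrl.get_image('wrist')
for t in T[:3]: measure(p,t,.003)
E
```

```text
t 6.6 pos [635.4  -9.9 143.2] fing 30.0 tilt 0.18 q [-0.37  0.35  0.43  1.61 -0.15  1.21  0.61] w 0.276 gf 11.946789622306824 F [ 0.  -0.3 -0.8]
relay sc0.71 n 613 z95 33.1 ctr [633.4 -16.1] size [ 51.3 110.8] long ang 146.0
transformer sc0.80 n 256 z95 83.3 ctr [633.1 -11.7] size [36.2 36.6] long ang 110.9
heatsink none
relay sc0.89 n 1494 z95 154.7 ctr [628.4  -1.9] size [17.4 22.9] long ang 30.6
transformer sc0.89 n 1098 z95 83.7 ctr [631.3  -3.5] size [30.7 42.8] long ang 24.1
heatsink sc0.78 n 1479 z95 59.0 ctr [633.1 -10.1] size [48.  71.2] long ang 156.7
```

View pics/s3c.png

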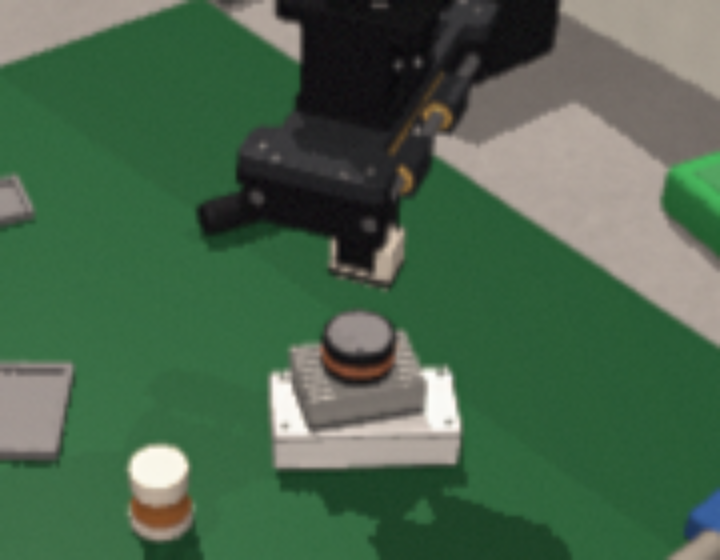

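The relay is held and the transformer stayed in place. I carry it to its tray.

Call:
move_arm(increments="-2 10 3 0 0 2.8 230;-5 22 3 0 0 2.8 230;-5 22 3 0 0 2.8 230;-5 22 3 0 0 2.8 230;-5 22 3 0 0 2.8 230;-5 22 3 0 0 2.8 230;-5 22 0 0 0 2.8 230;-5 22 0 0 0 2.8 230")

```text
time: 7.68
position: [0.5967, 0.1571, 0.16]
tool_rot: [1.002, 2.977, 0.001]
ft_force: [0.8, -0.4, -0.3]
grip_width: 0.275
grip_force: 11.9
```

Call:
move_arm(increments="-5 22 0 0 0 2.8 230;-5 22 0 0 0 2.8 230;-5 22 0 0 0 2.8 230;-5 22 -5 0 0 2.8 230;-5 22 -10 0 0 2.8 230;-5 22 -10 0 0 2.8 230;-5 22 -10 0 0 2.8 230;-5 20 -10 0 0 2.8 230")

```text
time: 8.35
position: [0.5562, 0.3305, 0.1127]
tool_rot: [-0.406, -3.114, 0.001]
ft_force: [-0.3, 0.6, -1.2]
grip_width: 0.276
grip_force: 11.9
```

Call:
move_arm(increments="0 0 -10 0 0 0 230;0 0 -10 0 0 0 230;0 0 -10 0 0 0 230;0 0 0 0 0 0 230;0 0 0 0 0 0 230;0 0 0 0 0 0 230;0 0 0 0 0 0 230;0 0 0 0 0 0 230")

```text
time: 9.02
position: [0.5581, 0.328, 0.0855]
tool_rot: [0.416, 3.113, 0.002]
ft_force: [0.7, 0.6, 0.5]
grip_width: 0.274
grip_force: 11.9
```

```bash
python3 - <<'E'
from h import *
st()
for n in ('wrist','side','top'):
    p=ctrl.get_image(n)
    for t in ('relay','relay_tray'):
        measure(p,t,.004)
        if t=='relay' and n=='side':
            r=ctrl.silhouettes(t,p)
            if r: print('cloud z',np.percentile(cloud(p,r[0]['region'])[:,2],[1,5,50,95]))
    if n=='side': f=p['frame'][110:210,180:320]; cv2.imwrite('pics/s4c.png',cv2.cvtColor(cv2.resize(f,None,fx=4,fy=4),cv2.COLOR_RGB2BGR))
E
```

```text
t 9.0 pos [558.1 328.   85.5] fing 74.8 tilt 0.09 q [-0.69  0.41  0.15  1.62 -0.07  1.11  0.78] w 0.274 gf 11.946934461593628 F [0.7 0.6 0.5]
relay sc0.90 n 1479 z95 99.7 ctr [548.6 330.4] size [17.6 23.5] long ang 74.4
relay_tray sc0.65 n 1724 z95 9.9 ctr [556.9 336.9] size [43.7 47.2] long ang 75.8
relay sc0.50 n 32 z95 98.4 ctr [541.7 324.5] size [ 2.9 12.7] long ang 61.7
cloud z [0.07396679 0.07447134 0.08349722 0.09879097]
relay_tray sc0.72 n 194 z95 10.1 ctr [564.2 333. ] size [49.2 54.7] long ang 165.0
relay none
relay_tray sc0.47 n 198 z95 86.2 ctr [633.6 -11.3] size [35.3 38.5] long ang 82.9
```

View pics/s4c.png

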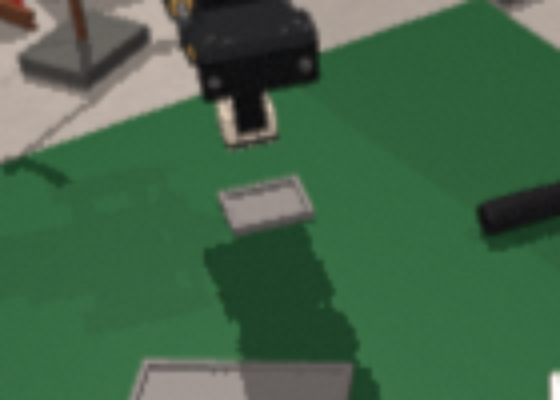

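The crop shows the relay at (248,122), level, above its tray at (265,205). I centre it and lower it.

Call:
move_arm(increments="2 2 -10 0 0 0 230;2 2 -10 0 0 0 230;1.5 1 -10 0 0 0 230;0 0 -10 0 0 0 230;0 0 -8 0 0 0 230;0 0 -5 0 0 0 230;0 0 -4 0 0 0 230;0 0 0 0 0 0 230")

```text
time: 10.18
position: [0.5624, 0.3327, 0.0264]
tool_rot: [-0.415, -3.113, 0.002]
ft_force: [-0.4, 0.5, 0.2]
grip_width: 0.276
grip_force: 11.9
```

Call:
move_arm(increments="0 0 0 0 0 0 230;0 0 -2 0 0 0 230;0 0 0 0 0 0 230;0 0 -2 0 0 0 230;0 0 0 0 0 0 230;0 0 0 0 0 0 230;0 0 0 0 0 0 230;0 0 0 0 0 0 230")

```text
time: 10.85
position: [0.563, 0.3332, 0.0237]
tool_rot: [0.415, 3.114, 0.0]
ft_force: [0.4, 0.0, -0.6]
grip_width: 0.272
grip_force: 11.9
```

```bash
python3 - <<'E'
from h import *
st()
for n in ('wrist','side'):
    p=ctrl.get_image(n)
    for t in ('relay','relay_tray'):
        measure(p,t,.004)
        if t=='relay':
            r=ctrl.silhouettes(t,p)
            if r: print('cloud z',np.percentile(cloud(p,r[0]['region'])[:,2],[1,5,50,95]))
st()
E
```

```text
t 10.8 pos [563.  333.2  23.7] fing 74.8 tilt 0.01 q [-0.69  0.49  0.15  1.65 -0.08  1.01  0.79] w 0.272 gf 11.946967989206314 F [ 0.4  0.  -0.6]
relay sc0.65 n 1491 z95 37.8 ctr [553.3 335.3] size [17.3 22.9] long ang 75.7
cloud z [0.01191735 0.01543128 0.03642156 0.03779654]
relay_tray sc0.96 n 1771 z95 10.0 ctr [547.  339.1] size [26.  48.1] long ang 72.9
relay sc0.43 n 25 z95 34.9 ctr [546.3 327.1] size [1.1 4.2] long ang 16.0
cloud z [0.00905017 0.0104309  0.01782508 0.03735756]
relay_tray none
t 11.2 pos [563.  333.2  23.6] fing 74.8 tilt 0.01 q [-0.69  0.49  0.15  1.65 -0.08  1.01  0.79] w 0.274 gf 11.947068125009537 F [ 1.1  0.1 -1. ]
```

Call:
move_arm(increments="0 0 -1 0 0 0 230;0 0 0 0 0 0 230;0 0 -1 0 0 0 230;0 0 0 0 0 0 230;0 0 -1 0 0 0 230;0 0 0 0 0 0 230;0 0 0 0 0 0 230;0 0 0 0 0 0 230")

```text
time: 11.92
position: [0.5629, 0.3331, 0.0205]
tool_rot: [-0.415, -3.114, 0.0]
ft_force: [0.5, 0.3, -0.1]
grip_width: 0.277
grip_force: 11.9
```

Call:
move_arm(increments="0 0 -1 0 0 0 230;0 0 0 0 0 0 230;0 0 0 0 0 0 230;0 0 0 0 0 0 230;0 0 0 0 0 0 230;0 0 0 0 0 0 230;0 0 0 0 0 0 230;0 0 0 0 0 0 230")

```text
time: 12.58
position: [0.5631, 0.3334, 0.0202]
tool_rot: [0.414, 3.114, 0.001]
ft_force: [-1.4, -0.3, 5.8]
grip_width: 0.273
grip_force: 12.0
```

```bash
python3 - <<'E'
from h import *
st()
for i in range(2):
    p=ctrl.get_image('wrist'); measure(p,'relay',.004); st()
E
```

```text
t 12.6 pos [563.1 333.4  20.2] fing 74.8 tilt 0.04 q [-0.69  0.49  0.15  1.65 -0.08  1.01  0.79] w 0.273 gf 11.971157491207123 F [-1.4 -0.3  5.8]
relay sc0.56 n 1485 z95 34.4 ctr [553.3 335.6] size [17.2 23. ] long ang 74.3
t 12.7 pos [563.1 333.4  20.2] fing 74.8 tilt 0.04 q [-0.69  0.49  0.15  1.65 -0.08  1.01  0.79] w 0.276 gf 11.971226781606674 F [-1.2 -0.4  5. ]
relay sc0.66 n 1503 z95 34.4 ctr [553.3 335.6] size [17.5 23.1] long ang 74.2
t 12.8 pos [563.1 333.4  20.2] fing 74.8 tilt 0.04 q [-0.69  0.49  0.15  1.65 -0.08  1.01  0.79] w 0.272 gf 11.971224993467331 F [-1.8 -0.1  6.2]
```

Contact at about 6 N, so the relay is seated. I release, rise and return to the stack.

Call:
move_arm(increments="0 0 0 0 0 0 200;0 0 0 0 0 0 160;0 0 0 0 0 0 100;0 0 0 0 0 0 0;0 0 0 0 0 0 0;0 0 0 0 0 0 0;0 0 2 0 0 0 0;0 0 4 0 0 0 0")

```text
time: 13.45
position: [0.5625, 0.3329, 0.0251]
tool_rot: [-0.415, -3.113, 0.001]
ft_force: [0.4, -0.4, -0.2]
grip_width: 0.721
grip_force: 0.0
```

Call:
move_arm(increments="0 0 10 0 0 0 0;0 0 20 0 0 0 0;0 0 20 0 0 0 0;0 0 20 0 0 0 0;0 0 20 0 0 0 0;3 -15 15 0 0 0 0;4 -20 10 0 0 0 0;4 -20 0 0 0 0 0")

```text
time: 14.12
position: [0.5757, 0.2776, 0.1445]
tool_rot: [0.413, 3.11, 0.005]
ft_force: [1.2, 0.3, -0.1]
grip_width: 1.001
grip_force: 0.0
```

```bash
python3 - <<'E'
from h import *
st()
for n in ('wrist','side'):
    p=ctrl.get_image(n); measure(p,'relay',.004);measure(p,'relay_tray',.004)
    if n=='wrist': save(p,'w5.png')
E
```

```text
t 14.1 pos [575.7 277.6 144.5] fing 74.9 tilt 0.32 q [-0.64  0.34  0.18  1.59 -0.06  1.21  0.86] w 1.001 gf 0.0 F [ 1.2  0.3 -0.1]
relay sc0.76 n 929 z95 34.5 ctr [562.5 332.8] size [23.9 34.7] long ang 164.5
relay_tray sc0.77 n 1321 z95 10.3 ctr [565.4 334.5] size [47.5 59.6] long ang 166.4
relay sc0.71 n 294 z95 46.9 ctr [497.4  -1.1] size [28.2 29.6] long ang 23.3
relay_tray none
```

View pics/w5.png

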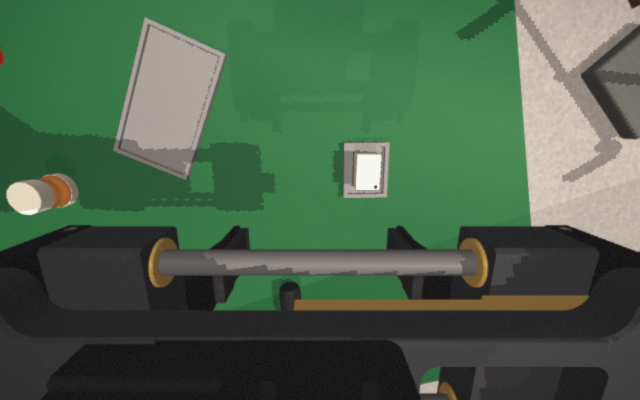

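The relay lies flat in its tray at (368,172). Next is the transformer.

Call:
move_arm(increments="4 -20 0 0 0 0 0;6 -32 0 0 0 0 0;6 -32 0 0 0 0 0;6 -32 0 0 0 0 0;6 -32 0 0 0 0 0;6 -32 0 0 0 0 0;6 -32 0 0 0 0 0;6 -32 0 0 0 0 0")

```text
time: 15.08
position: [0.6199, 0.0341, 0.1403]
tool_rot: [-0.411, -3.114, -0.001]
ft_force: [1.1, -0.0, -0.4]
grip_width: 0.999
grip_force: 0.0
```

Call:
move_arm(increments="5 -20 0 0 0 0 0;1 -10 0 0 0 0 0;0 -4 0 0 0 0 0;0 0 0 0 0 0 0;0 0 0 0 0 0 0;0 0 0 0 0 0 0;0 0 0 0 0 0 0;0 0 0 0 0 0 0")

```text
time: 15.75
position: [0.6259, 0.0018, 0.1406]
tool_rot: [-0.411, -3.114, -0.001]
ft_force: [0.1, 0.0, -0.4]
grip_width: 1.0
grip_force: 0.0
```

```bash
python3 - <<'E'
from h import *
st()
for n in ('wrist','side','top'):
    p=ctrl.get_image(n); measure(p,'transformer',.003);
    if n!='top': measure(p,'heatsink',.003)
    if n=='top': measure(p,'transformer_tray',.003)
st()
E
```

```text
t 15.8 pos [625.9   1.8 140.6] fing 75.0 tilt 0.03 q [-0.3   0.33  0.32  1.63 -0.11  1.2   1.34] w 1.000 gf 0.0 F [ 0.1  0.  -0.4]
transformer sc0.86 n 2056 z95 83.4 ctr [633.5  -8.9] size [42. 42.] long ang 72.3
heatsink sc0.88 n 1274 z95 59.0 ctr [631.8  -9.1] size [46.8 68.2] long ang 156.7
transformer sc0.81 n 266 z95 83.6 ctr [633.6 -10.5] size [37.6 37.8] long ang 51.6
heatsink sc0.91 n 356 z95 58.5 ctr [630.3 -13.1] size [44.1 69.7] long ang 152.8
transformer none
transformer_tray sc0.72 n 377 z95 10.0 ctr [ 471.  -176.9] size [55.4 61.6] long ang 124.5
t 16.2 pos [6.260e+02 1.000e-01 1.406e+02] fing 74.8 tilt 0.01 q [-0.3   0.33  0.32  1.63 -0.11  1.2   1.34] w 1.001 gf 0.0 F [-0.2  0.2 -0. ]
```

Call:
move_arm(increments="4 -5 -5 0 0 0 0;3.5 -5 -10 0 0 0 0;0 0 -12 0 0 0 0;0 0 -15 0 0 0 0;0 0 -15 0 0 0 0;0 0 -12 0 0 0 0;0 0 -9 0 0 0 0;0 0 0 0 0 0 0")

```text
time: 16.87
position: [0.6315, -0.0101, 0.0595]
tool_rot: [-0.415, -3.109, 0.002]
ft_force: [0.0, -0.0, -0.5]
grip_width: 0.998
grip_force: 0.0
```

Call:
move_arm(increments="0 0 0 0 0 0 60;0 0 0 0 0 0 80;0 0 0 0 0 0 100;0 0 0 0 0 0 110;0 0 0 0 0 0 120;0 0 0 0 0 0 130;0 0 0 0 0 0 140;0 0 0 0 0 0 200", grip_force=25)

```text
time: 17.53
position: [0.6336, -0.0095, 0.0628]
tool_rot: [0.414, 3.114, 0.001]
ft_force: [-0.4, -0.0, 1.4]
grip_width: 0.501
grip_force: 25.0
```

Call:
move_arm(increments="0 0 0 0 0 0 200;0 0 0 0 0 0 200;0 0 0 0 0 0 200;0 0 0 0 0 0 200;0 0 0 0 0 0 200;0 0 0 0 0 0 200;0 0 0 0 0 0 200;0 0 0 0 0 0 200")

```text
time: 18.2
position: [0.6336, -0.0096, 0.0628]
tool_rot: [0.414, 3.114, 0.001]
ft_force: [-1.3, 1.4, 3.0]
grip_width: 0.494
grip_force: 25.0
```

Call:
move_arm(increments="0 0 3 0 0 0 200;0 0 6 0 0 0 200;0 0 12 0 0 0 200;0 0 15 0 0 0 200;0 0 15 0 0 0 200;0 0 15 0 0 0 200;-10 -10 4 0 0 0 200;-18 -18 0 0 0 0 200")

```text
time: 18.87
position: [0.6072, -0.036, 0.1345]
tool_rot: [0.408, 3.111, 0.002]
ft_force: [-0.4, 0.3, -1.7]
grip_width: 0.497
grip_force: 25.0
```

Call:
move_arm(increments="-20 -20 0 0 0 0 200;-20 -20 0 0 0 0 200;-20 -20 0 0 0 0 200;-20 -20 0 0 0 0 200;-20 -20 0 0 0 0 200;-18 -20 0 0 0 0 200;-10 -12 0 0 0 0 200;-6 -6 0 0 0 0 200")

```text
time: 19.53
position: [0.4691, -0.1785, 0.1326]
tool_rot: [-0.421, -3.113, 0.0]
ft_force: [0.7, 0.1, -1.1]
grip_width: 0.498
grip_force: 25.0
```

Call:
move_arm(increments="0 0 -10 0 0 0 200;0 0 -20 0 0 0 200;0 0 -20 0 0 0 200;0 0 -10 0 0 0 200;0 0 0 0 0 0 200;0 0 0 0 0 0 200;0 0 0 0 0 0 200;0 0 0 0 0 0 200")

```text
time: 20.2
position: [0.4726, -0.1759, 0.0736]
tool_rot: [0.414, 3.112, -0.0]
ft_force: [0.3, -0.3, -2.2]
grip_width: 0.494
grip_force: 25.0
```

```bash
python3 - <<'E'
from h import *
st()
for n in ('wrist','side','top'):
    p=ctrl.get_image(n); measure(p,'transformer',.003); measure(p,'transformer_tray',.003)
    if n=='side': f=p['frame'][200:350,240:420]; cv2.imwrite('pics/s6c.png',cv2.cvtColor(cv2.resize(f,None,fx=4,fy=4),cv2.COLOR_RGB2BGR))
    if n=='wrist': measure(p,'heatsink',.003)
st()
E
```

```text
t 20.2 pos [ 472.6 -175.9   73.6] fing 74.9 tilt 0.12 q [-0.11  0.14  0.44  2.   -0.07  1.01  1.68] w 0.494 gf 24.999277296010405 F [ 0.3 -0.3 -2.2]
transformer none
transformer_tray sc0.96 n 2431 z95 9.5 ctr [ 464.1 -169.1] size [46.1 64.5] long ang 70.8
heatsink none
transformer sc0.46 n 40 z95 85.0 ctr [ 452. -180.] size [ 2.9 19.6] long ang 101.5
transformer_tray sc0.66 n 473 z95 9.2 ctr [ 465.2 -177.5] size [45.6 63.4] long ang 114.6
transformer none
transformer_tray none
t 20.7 pos [ 471.5 -175.8   72.7] fing 74.8 tilt 0.01 q [-0.11  0.15  0.44  2.   -0.07  1.01  1.68] w 0.497 gf 24.999383828253485 F [-0.7 -0.1 -3.7]
```

View pics/s6c.png

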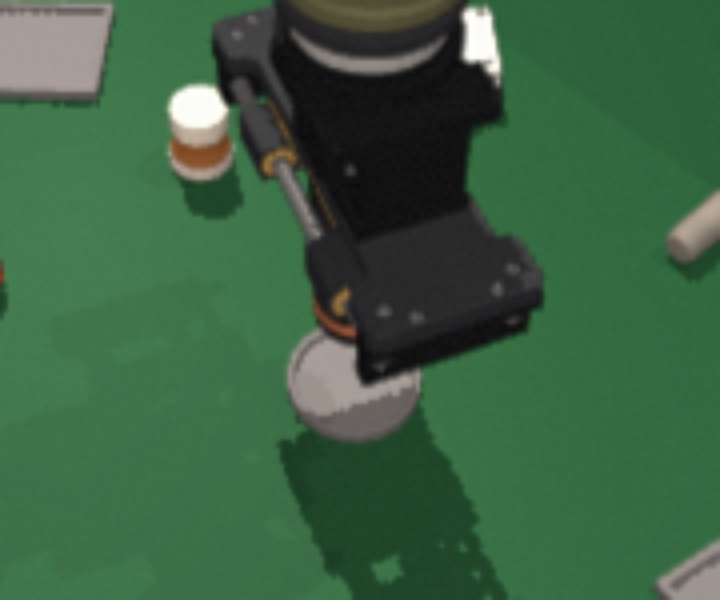

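The crop shows the transformer, with its copper band at (335,312), held over its tray at (352,385). I lower it.

Call:
move_arm(increments="0 0 -8 0 0 0 200;0 0 -12 0 0 0 200;0 0 -12 0 0 0 200;0 0 -12 0 0 0 200;0 0 -8 0 0 0 200;0 0 -5 0 0 0 200;0 0 0 0 0 0 200;0 0 0 0 0 0 200")

```text
time: 21.37
position: [0.4714, -0.1759, 0.0155]
tool_rot: [-0.415, -3.114, 0.0]
ft_force: [-0.2, 0.1, -1.6]
grip_width: 0.496
grip_force: 25.0
```

Call:
move_arm(increments="0 0 -1 0 0 0 200;0 0 0 0 0 0 200;0 0 -1 0 0 0 200;0 0 0 0 0 0 200;0 0 -1 0 0 0 200;0 0 0 0 0 0 200;0 0 0 0 0 0 200;0 0 0 0 0 0 200")

```text
time: 22.03
position: [0.4715, -0.1758, 0.0126]
tool_rot: [0.415, 3.114, 0.0]
ft_force: [0.8, -0.2, -1.6]
grip_width: 0.5
grip_force: 25.0
```

```bash
python3 - <<'E'
from h import *
st()
p=ctrl.get_image('wrist'); measure(p,'transformer',.003); measure(p,'transformer_tray',.003)
st()
E
```

```text
t 22.0 pos [ 471.5 -175.8   12.6] fing 74.8 tilt 0.01 q [-0.09  0.24  0.43  2.04 -0.13  0.89  1.72] w 0.500 gf 24.999303477234207 F [ 0.8 -0.2 -1.6]
transformer sc0.82 n 2671 z95 33.1 ctr [ 471.5 -174.8] size [39.8 42.9] long ang 178.7
transformer_tray sc0.57 n 1933 z95 9.8 ctr [ 469.8 -164.8] size [49.2 67. ] long ang 27.5
t 22.2 pos [ 471.5 -175.9   12.6] fing 74.8 tilt 0.01 q [-0.09  0.24  0.43  2.04 -0.13  0.89  1.72] w 0.496 gf 24.999377856147476 F [-0.6  0.3 -2.7]
```

Call:
move_arm(increments="0 0 -1 0 0 0 200;0 0 0 0 0 0 200;0 0 -1 0 0 0 200;0 0 0 0 0 0 200;0 0 0 0 0 0 200;0 0 0 0 0 0 200;0 0 0 0 0 0 200;0 0 0 0 0 0 200")

```text
time: 22.85
position: [0.4715, -0.1758, 0.0106]
tool_rot: [0.415, 3.114, 0.0]
ft_force: [0.4, -0.6, -2.1]
grip_width: 0.502
grip_force: 25.0
```

Call:
move_arm(increments="0 0 -0.7 0 0 0 200;0 0 0 0 0 0 200;0 0 0 0 0 0 200;0 0 0 0 0 0 200;0 0 0 0 0 0 200;0 0 0 0 0 0 200;0 0 0 0 0 0 200;0 0 0 0 0 0 200")

```text
time: 23.52
position: [0.4714, -0.1759, 0.0099]
tool_rot: [0.415, 3.114, 0.0]
ft_force: [-0.1, 0.0, -0.6]
grip_width: 0.499
grip_force: 25.0
```

Call:
move_arm(increments="0 0 -0.5 0 0 0 200;0 0 0 0 0 0 200;0 0 0 0 0 0 200;0 0 0 0 0 0 200;0 0 0 0 0 0 200;0 0 0 0 0 0 200;0 0 0 0 0 0 200;0 0 0 0 0 0 200")

```text
time: 24.18
position: [0.4715, -0.1758, 0.0097]
tool_rot: [0.415, 3.114, 0.0]
ft_force: [-3.1, 0.9, 5.7]
grip_width: 0.495
grip_force: 25.0
```

Contact. I open partly, rise, and then look.

Call:
move_arm(increments="0 0 0 0 0 0 120;0 0 0 0 0 0 110;0 0 0 0 0 0 100;0 0 0 0 0 0 90;0 0 0 0 0 0 90;0 0 3 0 0 0 90;0 0 8 0 0 0 80;0 0 10 0 0 0 0")

```text
time: 24.85
position: [0.4709, -0.1758, 0.0306]
tool_rot: [-0.415, -3.113, 0.0]
ft_force: [0.0, -0.5, 0.7]
grip_width: 0.703
grip_force: 0.0
```

Call:
move_arm(increments="0 0 20 0 0 0 0;0 0 20 0 0 0 0;0 0 20 0 0 0 0;0 0 20 0 0 0 0;0 0 20 0 0 0 0;15 15 10 0 0 0 0;20 20 5 0 0 0 0;20 20 0 0 0 0 0")

```text
time: 25.52
position: [0.5283, -0.1211, 0.1488]
tool_rot: [0.418, 3.108, 0.001]
ft_force: [0.7, 0.7, -0.4]
grip_width: 0.995
grip_force: 0.0
```

```bash
python3 - <<'E'
from h import *
st()
for n in ('wrist','side','top'):
    p=ctrl.get_image(n); measure(p,'transformer',.003); measure(p,'transformer_tray',.003)
    if n=='side': f=p['frame'][170:350,240:420]; cv2.imwrite('pics/s7c.png',cv2.cvtColor(cv2.resize(f,None,fx=3,fy=3),cv2.COLOR_RGB2BGR))
E
```

```text
t 25.5 pos [ 528.3 -121.1  148.8] fing 74.7 tilt 0.31 q [-0.18  0.14  0.39  1.83 -0.06  1.17  1.53] w 0.995 gf 0.0 F [ 0.7  0.7 -0.4]
transformer sc0.93 n 1430 z95 30.7 ctr [ 472.6 -175.8] size [41.1 41.3] long ang 89.9
transformer_tray sc0.86 n 1261 z95 9.9 ctr [ 474.8 -171.2] size [63.8 66.3] long ang 177.1
transformer sc0.67 n 407 z95 30.4 ctr [ 471.3 -177.3] size [37.7 39.7] long ang 19.7
transformer_tray sc0.54 n 232 z95 9.5 ctr [ 470.7 -181.5] size [47.3 63.7] long ang 154.6
transformer none
transformer_tray none
```

View pics/s7c.png

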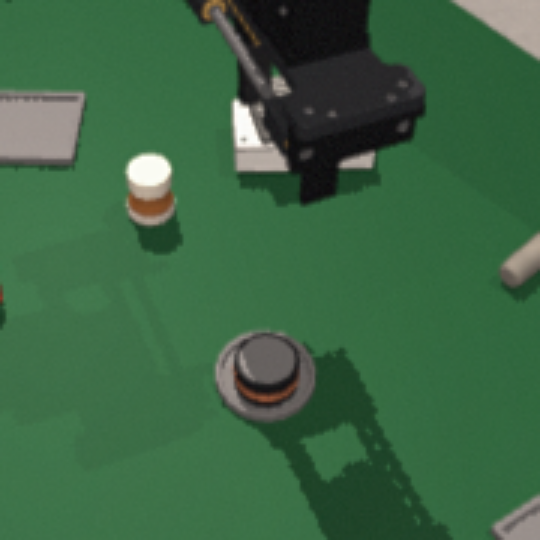

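The transformer is centred in its tray at (266,375). Next is the heat sink.

Call:
move_arm(increments="15 15 -2 0 0 -1 0;18 18 -2 0 0 -1 0;18 18 -4 0 0 -1 0;18 18 -4 0 0 -1 0;16 18 -4 0 0 -1 0;10 12 -4 0 0 -1 0;6 8 0 0 0 -1 0;3 4 0 0 0 -1 0")

```text
time: 26.63
position: [0.6307, -0.0086, 0.1248]
tool_rot: [-0.63, -3.077, -0.0]
ft_force: [-0.7, 1.5, 0.2]
grip_width: 1.002
grip_force: 0.0
```

Call:
move_arm(increments="0 0 0 0 0 0 0;0 0 0 0 0 0 0;0 0 0 0 0 0 0;0 0 0 0 0 0 0;0 0 0 0 0 0 0;0 0 0 0 0 0 0;0 0 0 0 0 0 0;0 0 0 0 0 0 0")

```text
time: 27.3
position: [0.6304, -0.01, 0.1254]
tool_rot: [0.631, 3.077, 0.0]
ft_force: [-0.6, 0.5, 0.1]
grip_width: 1.0
grip_force: 0.0
```

```bash
python3 - <<'E'
from h import *
st()
for n in ('wrist','side'):
    p=ctrl.get_image(n); measure(p,'heatsink',.003); measure(p,'enclosure',.003)
st()
E
```

```text
t 27.3 pos [630.4 -10.  125.4] fing 66.8 tilt 0.01 q [-0.3   0.35  0.34  1.63 -0.12  1.18  1.23] w 1.000 gf 0.0 F [-0.6  0.5  0.1]
heatsink sc0.88 n 3998 z95 59.0 ctr [631.9  -9. ] size [47.1 67.9] long ang 157.1
enclosure sc0.85 n 1475 z95 33.3 ctr [631.9 -12. ] size [ 54.4 101.6] long ang 145.6
heatsink sc0.77 n 608 z95 59.1 ctr [632.7  -9.8] size [48.6 71.4] long ang 157.0
enclosure sc0.72 n 2057 z95 9.1 ctr [ 559.7 -379.4] size [70.1 96.5] long ang 174.9
t 27.6 pos [630.4  -9.8 125.3] fing 66.8 tilt 0.00 q [-0.3   0.35  0.34  1.63 -0.12  1.18  1.23] w 1.002 gf 0.0 F [ 0.5 -0.1  0.7]
```

Call:
move_arm(increments="2.5 0 -10 0 0 0 0;0 0 -15 0 0 0 0;0 0 -15 0 0 0 0;0 0 -15 0 0 0 0;0 0 -15 0 0 0 0;0 0 -12 0 0 0 0;0 0 -6 0 0 0 0;0 0 0 0 0 0 0")

```text
time: 28.27
position: [0.6316, -0.0099, 0.0353]
tool_rot: [-0.63, -3.075, 0.002]
ft_force: [-0.7, 0.0, 0.4]
grip_width: 1.004
grip_force: 0.0
```

Call:
move_arm(increments="0 0 0 0 0 0 60;0 0 0 0 0 0 80;0 0 0 0 0 0 95;0 0 0 0 0 0 105;0 0 0 0 0 0 115;0 0 0 0 0 0 125;0 0 0 0 0 0 140;0 0 0 0 0 0 200", grip_force=25)

```text
time: 28.93
position: [0.6331, -0.0098, 0.0377]
tool_rot: [0.631, 3.077, 0.0]
ft_force: [-0.2, 0.0, 0.7]
grip_width: 0.549
grip_force: 25.0
```

Call:
move_arm(increments="0 0 0 0 0 0 200;0 0 0 0 0 0 200;0 0 0 0 0 0 200;0 0 0 0 0 0 200;0 0 0 0 0 0 200;0 0 0 0 0 0 200;0 0 0 0 0 0 200;0 0 0 0 0 0 200")

```text
time: 29.6
position: [0.6331, -0.0097, 0.0376]
tool_rot: [0.631, 3.077, 0.0]
ft_force: [-0.4, 0.5, 4.0]
grip_width: 0.551
grip_force: 25.0
```

Call:
move_arm(increments="0 0 3 0 0 0 200;0 0 6 0 0 0 200;0 0 12 0 0 0 200;0 0 15 0 0 0 200;0 0 15 0 0 0 200;-3 -10 12 0 0 1 200;-5 -25 8 0 0 1.4 200;-5 -26 0 0 0 1.4 200")

```text
time: 30.27
position: [0.6217, -0.0698, 0.1116]
tool_rot: [0.52, 3.094, 0.002]
ft_force: [0.8, -1.1, -1.4]
grip_width: 0.549
grip_force: 25.0
```

Call:
move_arm(increments="-5 -26 0 0 0 1.4 200;-5 -26 0 0 0 1.4 200;-5 -26 0 0 0 1.4 200;-5 -26 0 0 0 1.4 200;-5 -26 0 0 0 1.4 200;-5 -26 0 0 0 1.4 200;-5 -26 0 0 0 1.4 200;-5 -26 0 0 0 1.4 200")

```text
time: 30.93
position: [0.5796, -0.2802, 0.1093]
tool_rot: [0.222, 3.133, -0.0]
ft_force: [0.2, -0.8, -1.8]
grip_width: 0.546
grip_force: 25.0
```

Call:
move_arm(increments="-5 -26 0 0 0 1.4 200;-5 -26 0 0 0 1.4 200;-5 -26 -5 0 0 0.2 200;-5 -18 -10 0 0 0 200;0 -5 -10 0 0 0 200;0 0 -10 0 0 0 200;0 0 0 0 0 0 200;0 0 0 0 0 0 200")

```text
time: 31.6
position: [0.5606, -0.3768, 0.0723]
tool_rot: [-0.137, -3.137, -0.004]
ft_force: [-0.6, 0.4, -1.5]
grip_width: 0.548
grip_force: 25.0
```

```bash
python3 - <<'E'
from h import *
st()
for n in ('wrist','side','top'):
    p=ctrl.get_image(n); measure(p,'heatsink',.003); measure(p,'heatsink_tray',.003)
    if n=='side': f=p['frame'][200:400,320:540]; cv2.imwrite('pics/s8c.png',cv2.cvtColor(cv2.resize(f,None,fx=3,fy=3),cv2.COLOR_RGB2BGR))
st()
E
```

```text
t 31.6 pos [ 560.6 -376.8   72.3] fing 85.0 tilt 0.18 q [ 0.24  0.5   0.41  1.56 -0.22  1.13  2.19] w 0.548 gf 24.999876022338867 F [-0.6  0.4 -1.5]
heatsink sc0.97 n 6929 z95 93.5 ctr [ 556.8 -376.6] size [47.6 63.8] long ang 175.1
heatsink_tray sc0.58 n 2536 z95 9.9 ctr [ 535.7 -377.7] size [46.2 71.4] long ang 85.1
heatsink sc0.32 n 268 z95 46.9 ctr [496.5  -1.1] size [27.5 28.3] long ang 25.5
heatsink_tray sc0.81 n 1360 z95 9.2 ctr [ 558.9 -379.4] size [69.5 95. ] long ang 175.1
heatsink sc0.39 n 13 z95 97.3 ctr [ 553.8 -386.3] size [11.2 54.1] long ang 1.4
heatsink_tray sc0.75 n 112 z95 12.5 ctr [ 520.  -383.4] size [12.6 57. ] long ang 81.6
t 32.0 pos [ 560.2 -379.8   73.8] fing 84.8 tilt 0.03 q [ 0.25  0.5   0.41  1.56 -0.22  1.13  2.19] w 0.551 gf 24.999781250953674 F [-0.2  0.2 -0.8]
```

View pics/s8c.png

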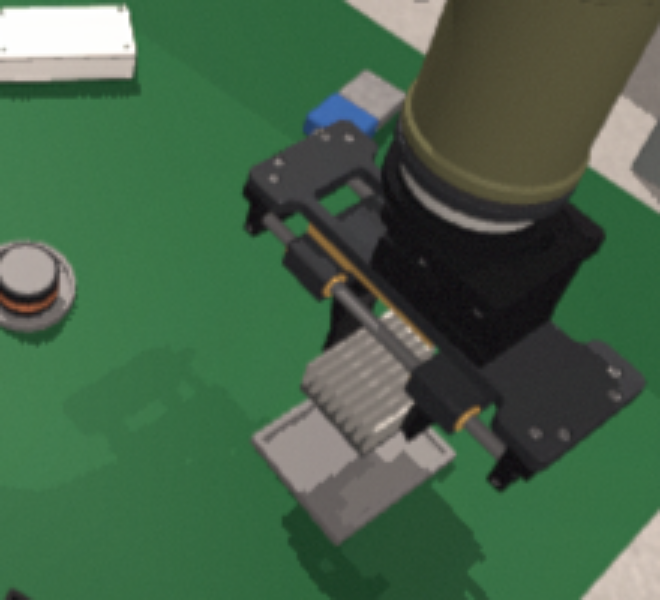

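The crop shows the heat sink at (370,385), level and aligned over its tray at (350,465). I lower it.

Call:
move_arm(increments="0 0 -8 0 0 0 200;0 0 -12 0 0 0 200;0 0 -12 0 0 0 200;0 0 -12 0 0 0 200;0 0 -9 0 0 0 200;0 0 -5 0 0 0 200;0 0 0 0 0 0 200;0 0 0 0 0 0 200")

```text
time: 32.72
position: [0.5597, -0.3799, 0.0149]
tool_rot: [-0.142, -3.138, -0.0]
ft_force: [0.3, 0.5, -1.4]
grip_width: 0.547
grip_force: 25.0
```

Call:
move_arm(increments="0 0 -1 0 0 0 200;0 0 0 0 0 0 200;0 0 -1 0 0 0 200;0 0 0 0 0 0 200;0 0 -1 0 0 0 200;0 0 0 0 0 0 200;0 0 0 0 0 0 200;0 0 0 0 0 0 200")

```text
time: 33.38
position: [0.5599, -0.3798, 0.0124]
tool_rot: [0.142, 3.138, 0.0]
ft_force: [-0.4, 0.8, -0.6]
grip_width: 0.553
grip_force: 25.0
```

Call:
move_arm(increments="0 0 -1 0 0 0 200;0 0 0 0 0 0 200;0 0 -0.4 0 0 0 200;0 0 0 0 0 0 200;0 0 0 0 0 0 200;0 0 0 0 0 0 200;0 0 0 0 0 0 200;0 0 0 0 0 0 200")

```text
time: 34.05
position: [0.5599, -0.3799, 0.011]
tool_rot: [0.142, 3.138, 0.0]
ft_force: [-0.5, -0.5, -1.0]
grip_width: 0.547
grip_force: 25.0
```

```bash
python3 - <<'E'
from h import *
st(); p=ctrl.get_image('wrist'); measure(p,'heatsink',.003); st()
E
```

```text
t 34.0 pos [ 559.9 -379.9   11. ] fing 84.8 tilt 0.00 q [ 0.26  0.57  0.4   1.6  -0.24  1.02  2.21] w 0.547 gf 24.9997740983963 F [-0.5 -0.5 -1. ]
heatsink sc0.90 n 7120 z95 32.2 ctr [ 556.1 -379.9] size [48.1 64.1] long ang 174.9
t 34.1 pos [ 560.  -379.8   11. ] fing 84.8 tilt 0.01 q [ 0.26  0.57  0.4   1.6  -0.24  1.02  2.21] w 0.551 gf 24.99967932701111 F [-0.2 -0.5 -0.4]
```

Call:
move_arm(increments="0 0 -0.5 0 0 0 200;0 0 0 0 0 0 200;0 0 0 0 0 0 200;0 0 0 0 0 0 200;0 0 0 0 0 0 200;0 0 0 0 0 0 200;0 0 0 0 0 0 200;0 0 0 0 0 0 200")

```text
time: 34.82
position: [0.5601, -0.3799, 0.0107]
tool_rot: [0.142, 3.138, -0.0]
ft_force: [0.3, -0.0, 0.4]
grip_width: 0.546
grip_force: 25.0
```

Call:
move_arm(increments="0 0 -0.4 0 0 0 200;0 0 0 0 0 0 200;0 0 0 0 0 0 200;0 0 0 0 0 0 200;0 0 0 0 0 0 200;0 0 0 0 0 0 200;0 0 0 0 0 0 200;0 0 0 0 0 0 200")

```text
time: 35.48
position: [0.56, -0.3799, 0.0106]
tool_rot: [0.142, 3.138, 0.0]
ft_force: [-2.0, 1.3, 6.1]
grip_width: 0.55
grip_force: 25.0
```

Call:
move_arm(increments="0 0 0 0 0 0 105;0 0 0 0 0 0 95;0 0 0 0 0 0 85;0 0 0 0 0 0 80;0 0 0 0 0 0 80;0 0 3 0 0 0 80;0 0 8 0 0 0 70;0 0 10 0 0 0 0")

```text
time: 36.15
position: [0.5595, -0.3795, 0.0311]
tool_rot: [-0.142, -3.137, -0.001]
ft_force: [0.5, 0.0, 0.9]
grip_width: 0.741
grip_force: 0.0
```

Call:
move_arm(increments="0 0 20 0 0 0 0;0 0 20 0 0 0 0;0 0 20 0 0 0 0;0 0 20 0 0 0 0;0 0 15 0 0 0 0;3 15 5 0 0 -1.8 0;5 25 0 0 0 -1.8 0;5 25 0 0 0 -1.8 0")

```text
time: 36.82
position: [0.5731, -0.316, 0.1335]
tool_rot: [0.296, 3.125, -0.002]
ft_force: [0.5, 1.1, -0.2]
grip_width: 0.996
grip_force: 0.0
```

```bash
python3 - <<'E'
from h import *
st()
for n in ('wrist','side'):
    p=ctrl.get_image(n); measure(p,'heatsink',.003); measure(p,'heatsink_tray',.003)
    if n=='wrist': measure(p,'transformer',.003); save(p,'w9.png')
E
```

```text
t 36.8 pos [ 573.1 -316.   133.5] fing 79.2 tilt 0.19 q [ 0.13  0.4   0.43  1.57 -0.17  1.21  1.97] w 0.996 gf 0.0 F [ 0.5  1.1 -0.2]
heatsink none
heatsink_tray sc0.56 n 1894 z95 10.2 ctr [ 560.4 -380. ] size [71.6 96.5] long ang 174.9
transformer sc0.78 n 2280 z95 30.8 ctr [ 472.3 -177. ] size [41.2 42.3] long ang 111.2
heatsink sc0.89 n 1191 z95 31.6 ctr [ 557.9 -379.6] size [46.1 66.7] long ang 175.1
heatsink_tray sc0.62 n 739 z95 10.0 ctr [ 559.8 -378.9] size [70.8 97. ] long ang 175.4
```

View pics/w9.png

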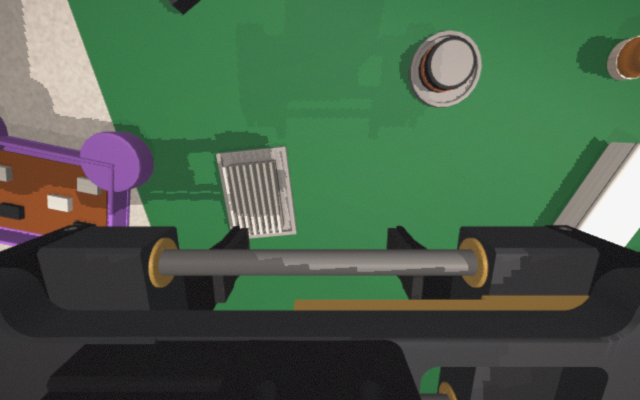

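The heat sink lies flat in its tray at (258,195). Next is the enclosure.

Call:
move_arm(increments="6 30 0 0 0 -2.3 0;6 30 0 0 0 -2.3 0;6 30 0 0 0 -2.3 0;6 30 0 0 0 -2.3 0;6 30 0 0 0 -2.3 0;6 30 0 0 0 -2.3 0;6 30 0 0 0 -2.3 0;6 30 -5 0 0 -2.3 0")

```text
time: 37.83
position: [0.6218, -0.0752, 0.1273]
tool_rot: [0.792, 3.038, -0.0]
ft_force: [0.1, -0.0, 0.6]
grip_width: 1.002
grip_force: 0.0
```

Call:
move_arm(increments="6 30 -10 0 0 -2.3 0;3 12 -15 0 0 -2 0;0 5 0 0 0 0 0;0 0 0 0 0 0 0;0 0 0 0 0 0 0;0 0 0 0 0 0 0;0 0 0 0 0 0 0;0 0 0 0 0 0 0")

```text
time: 38.5
position: [0.6302, -0.0297, 0.1019]
tool_rot: [0.902, 3.008, 0.0]
ft_force: [-0.4, -0.1, -0.5]
grip_width: 1.001
grip_force: 0.0
```

```bash
python3 - <<'E'
from h import *
st()
for n in ('wrist','side','top'):
    p=ctrl.get_image(n); measure(p,'enclosure',.003)
    if n!='wrist': measure(p,'enclosure_tray',.003)
st()
E
```

```text
t 38.5 pos [630.2 -29.7 101.9] fing 56.6 tilt 0.07 q [-0.29  0.37  0.37  1.66 -0.15  1.14  1.1 ] w 1.001 gf 0.0 F [-0.4 -0.1 -0.5]
enclosure sc0.77 n 6702 z95 33.3 ctr [629.5 -10.3] size [55.  95.8] long ang 146.0
enclosure sc0.97 n 991 z95 33.6 ctr [634.7 -16.9] size [ 53.1 108.1] long ang 144.6
enclosure_tray sc0.77 n 1241 z95 9.0 ctr [445.5 151.8] size [ 80.6 133. ] long ang 141.2
enclosure none
enclosure_tray sc0.89 n 1279 z95 9.4 ctr [444.1 150.5] size [ 76.1 133.3] long ang 141.4
t 38.9 pos [629.9 -27.8 101.1] fing 56.7 tilt 0.01 q [-0.29  0.37  0.37  1.66 -0.15  1.14  1.1 ] w 0.998 gf 0.0 F [ 0.9  0.7 -1. ]
```

Call:
move_arm(increments="2.5 6 -5 0 0 -0.8 0;2 6 -10 0 0 0 0;0 0 -15 0 0 0 0;0 0 -10 0 0 0 0;0 0 0 0 0 0 0;0 0 0 0 0 0 0;0 0 0 0 0 0 0;0 0 0 0 0 0 0")

```text
time: 39.57
position: [0.6351, -0.016, 0.0618]
tool_rot: [0.92, 3.002, 0.001]
ft_force: [-0.1, 0.2, -1.0]
grip_width: 1.002
grip_force: 0.0
```

Call:
move_arm(increments="0 0 -12 0 0 0 0;0 0 -12 0 0 0 0;0 0 -12 0 0 0 0;0 0 -10 0 0 0 0;0 0 -6 0 0 0 0;0 0 0 0 0 0 0;0 0 0 0 0 0 30;0 0 0 0 0 0 50", grip_force=35)

```text
time: 40.23
position: [0.6349, -0.016, 0.0094]
tool_rot: [0.92, 3.003, 0.0]
ft_force: [-0.3, 0.1, 0.7]
grip_width: 0.92
grip_force: 0.0
```

Call:
move_arm(increments="0 0 0 0 0 0 60;0 0 0 0 0 0 70;0 0 0 0 0 0 80;0 0 0 0 0 0 90;0 0 0 0 0 0 100;0 0 0 0 0 0 150;0 0 0 0 0 0 180;0 0 0 0 0 0 180")

```text
time: 40.9
position: [0.635, -0.0152, 0.0095]
tool_rot: [0.92, 3.003, 0.002]
ft_force: [0.4, 3.0, 1.9]
grip_width: 0.639
grip_force: 35.0
```

Call:
move_arm(increments="0 0 3 0 0 0 180;0 0 6 0 0 0 180;0 0 12 0 0 0 180;0 0 16 0 0 0 180;0 0 18 0 0 0 180;0 0 18 0 0 0 180;-5 5 18 0 0 0 180;-10 10 8 0 0 0 180")

```text
time: 41.57
position: [0.6214, -0.0034, 0.1118]
tool_rot: [0.924, 2.997, 0.0]
ft_force: [0.9, 0.6, -1.9]
grip_width: 0.64
grip_force: 35.0
```

Call:
move_arm(increments="-20 17 0 0 0 -0.6 180;-20 18 0 0 0 -0.6 180;-20 18 0 0 0 -0.6 180;-20 18 0 0 0 -0.6 180;-20 18 0 0 0 -0.6 180;-20 18 0 0 0 -0.6 180;-20 18 0 0 0 -0.6 180;-18 14 0 0 0 -0.3 180")

```text
time: 42.23
position: [0.4601, 0.139, 0.1089]
tool_rot: [1.038, 2.965, 0.001]
ft_force: [-0.0, 0.4, -3.2]
grip_width: 0.641
grip_force: 35.0
```

Call:
move_arm(increments="-12 8 -5 0 0 0 180;-5 4 -10 0 0 0 180;0 0 -15 0 0 0 180;0 0 -10 0 0 0 180;0 0 0 0 0 0 180;0 0 0 0 0 0 180;0 0 0 0 0 0 180;0 0 0 0 0 0 180")

```text
time: 42.9
position: [0.4453, 0.15, 0.0687]
tool_rot: [1.039, 2.964, 0.001]
ft_force: [-0.5, -0.2, -2.6]
grip_width: 0.639
grip_force: 35.0
```

```bash
python3 - <<'E'
from h import *
st()
for n in ('wrist','side'):
    p=ctrl.get_image(n); measure(p,'enclosure',.003); measure(p,'enclosure_tray',.003)
    if n=='side': f=p['frame'][130:300,170:370]; cv2.imwrite('pics/s10c.png',cv2.cvtColor(cv2.resize(f,None,fx=3,fy=3),cv2.COLOR_RGB2BGR))
st()
E
```

```text
t 42.9 pos [445.3 150.   68.7] fing 51.4 tilt 0.07 q [-0.61  0.08  0.24  2.07 -0.02  1.    0.54] w 0.639 gf 34.998138677183306 F [-0.5 -0.2 -2.6]
enclosure sc0.95 n 11722 z95 92.5 ctr [434.2 158.2] size [54.9 82.2] long ang 141.5
enclosure_tray sc0.75 n 2372 z95 9.9 ctr [400.1 188.5] size [21.  79.3] long ang 50.5
enclosure sc0.61 n 556 z95 92.5 ctr [458.2 132.7] size [53.1 72.9] long ang 150.0
enclosure_tray sc0.71 n 1077 z95 9.2 ctr [444.6 150.7] size [ 80. 133.] long ang 141.7
t 43.2 pos [444.6 150.2  68.3] fing 51.4 tilt 0.03 q [-0.61  0.08  0.24  2.07 -0.02  1.    0.54] w 0.640 gf 34.99808032080182 F [-0.  -0.2 -2.5]
```

View pics/s10c.png

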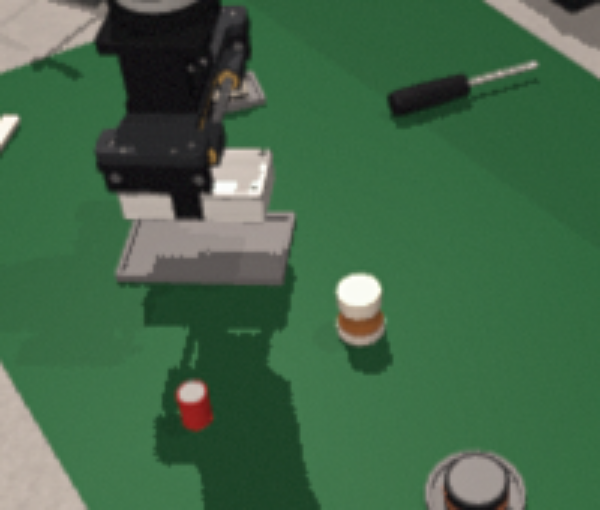

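The crop shows the enclosure at (195,190), level and lined up over its tray at (205,248), with the jar untouched at (360,308). I lower it.

Call:
move_arm(increments="0 1 -8 0 0 0 180;0 1 -12 0 0 0 180;0 0 -12 0 0 0 180;0 0 -10 0 0 0 180;0 0 -6 0 0 0 180;0 0 -3 0 0 0 180;0 0 0 0 0 0 180;0 0 0 0 0 0 180")

```text
time: 43.87
position: [0.4446, 0.1522, 0.0172]
tool_rot: [1.038, 2.965, 0.0]
ft_force: [-0.3, 0.4, -2.7]
grip_width: 0.642
grip_force: 35.0
```

Call:
move_arm(increments="0 0 -1 0 0 0 180;0 0 0 0 0 0 180;0 0 -1 0 0 0 180;0 0 0 0 0 0 180;0 0 0 0 0 0 180;0 0 0 0 0 0 180;0 0 0 0 0 0 180;0 0 0 0 0 0 180")

```text
time: 44.53
position: [0.4445, 0.1522, 0.0151]
tool_rot: [1.038, 2.965, 0.0]
ft_force: [-0.5, 0.2, -2.7]
grip_width: 0.636
grip_force: 35.0
```

```bash
python3 - <<'E'
from h import *
st(); p=ctrl.get_image('wrist'); measure(p,'enclosure',.003); measure(p,'enclosure_tray',.003); st()
E
```

```text
t 44.5 pos [444.5 152.2  15.1] fing 51.4 tilt 0.01 q [-0.61  0.16  0.24  2.11 -0.05  0.88  0.55] w 0.636 gf 34.998049161513336 F [-0.5  0.2 -2.7]
enclosure sc0.81 n 11802 z95 38.9 ctr [433.3 160.4] size [54.9 82.4] long ang 141.2
enclosure_tray sc0.73 n 4298 z95 10.0 ctr [436.7 159.3] size [ 80.  113.2] long ang 141.4
t 44.7 pos [444.4 152.2  15.1] fing 51.4 tilt 0.01 q [-0.61  0.16  0.24  2.11 -0.05  0.88  0.55] w 0.643 gf 34.998167734011076 F [-0.   0.5 -1.9]
```

Call:
move_arm(increments="0 0 -1 0 0 0 180;0 0 0 0 0 0 180;0 0 -0.3 0 0 0 180;0 0 0 0 0 0 180;0 0 0 0 0 0 180;0 0 0 0 0 0 180;0 0 0 0 0 0 180;0 0 0 0 0 0 180")

```text
time: 45.35
position: [0.4444, 0.1522, 0.0138]
tool_rot: [1.038, 2.965, 0.0]
ft_force: [-0.5, 0.6, -2.3]
grip_width: 0.639
grip_force: 35.0
```

Call:
move_arm(increments="0 0 -0.4 0 0 0 180;0 0 0 0 0 0 180;0 0 0 0 0 0 180;0 0 0 0 0 0 180;0 0 0 0 0 0 180;0 0 0 0 0 0 180;0 0 0 0 0 0 180;0 0 0 0 0 0 180")

```text
time: 46.02
position: [0.4445, 0.1522, 0.0134]
tool_rot: [1.037, 2.965, 0.0]
ft_force: [0.2, -0.0, -1.7]
grip_width: 0.643
grip_force: 35.0
```

Call:
move_arm(increments="0 0 -0.4 0 0 0 180;0 0 0 0 0 0 180;0 0 0 0 0 0 180;0 0 0 0 0 0 180;0 0 0 0 0 0 180;0 0 0 0 0 0 180;0 0 0 0 0 0 180;0 0 0 0 0 0 180")

```text
time: 46.68
position: [0.4445, 0.1522, 0.0134]
tool_rot: [1.038, 2.965, 0.0]
ft_force: [-2.1, -1.7, 5.5]
grip_width: 0.642
grip_force: 35.0
```

Call:
move_arm(increments="0 0 -0.3 0 0 0 180;0 0 0 0 0 0 180;0 0 0 0 0 0 180;0 0 0 0 0 0 180;0 0 0 0 0 0 180;0 0 0 0 0 0 180;0 0 0 0 0 0 180;0 0 0 0 0 0 180")

```text
time: 47.35
position: [0.4446, 0.1522, 0.0134]
tool_rot: [-1.038, -2.965, -0.0]
ft_force: [-3.3, -2.6, 7.8]
grip_width: 0.637
grip_force: 35.0
```

Contact. I release, rise and check.

Call:
move_arm(increments="0 0 0 0 0 0 80;0 0 0 0 0 0 70;0 0 0 0 0 0 60;0 0 0 0 0 0 50;0 0 0 0 0 0 50;0 0 2 0 0 0 50;0 0 6 0 0 0 40;0 0 10 0 0 0 40")

```text
time: 48.02
position: [0.4437, 0.1518, 0.0305]
tool_rot: [-1.037, -2.964, 0.002]
ft_force: [0.1, -0.0, 0.2]
grip_width: 0.829
grip_force: 0.0
```

Call:
move_arm(increments="0 0 15 0 0 0 40;0 0 20 0 0 0 40;0 0 20 0 0 0 40;0 0 20 0 0 0 40;0 0 20 0 0 0 40;5 -5 20 0 0 0 40;20 -10 10 0 0 0 40;20 -20 0 0 0 0 40")

```text
time: 48.68
position: [0.4915, 0.12, 0.16]
tool_rot: [1.029, 2.963, 0.01]
ft_force: [0.3, 0.9, 0.1]
grip_width: 0.842
grip_force: 0.0
```

Call:
move_arm(increments="20 -20 0 0 0 0 40;20 -20 0 0 0 0 40;20 -20 0 0 0 0 40;20 -10 0 0 0 0 40;0 0 0 0 0 0 40;0 0 0 0 0 0 40;0 0 0 0 0 0 40;0 0 0 0 0 0 40")

```text
time: 49.35
position: [0.5686, 0.0484, 0.156]
tool_rot: [-1.035, -2.966, -0.001]
ft_force: [0.1, 0.5, -0.0]
grip_width: 0.844
grip_force: 0.0
```

```bash
python3 - <<'E'
from h import *
st()
for n in ('side','top','wrist'):
    p=ctrl.get_image(n); print(n)
    for t in T[:9]: measure(p,t,.003)
    if n=='side': save(p,'s11.png')
st()
E
```

```text
t 49.4 pos [568.6  48.4 156. ] fing 51.5 tilt 0.05 q [-0.46  0.2   0.37  1.75 -0.08  1.2   0.83] w 0.844 gf 0.0 F [ 0.1  0.5 -0. ]
side
relay sc0.42 n 108 z95 34.9 ctr [561.7 329.6] size [15.5 28.2] long ang 163.0
transformer sc0.63 n 453 z95 30.6 ctr [ 472.5 -175.8] size [39.7 42.1] long ang 48.7
heatsink sc0.86 n 1292 z95 31.4 ctr [ 558.6 -379.3] size [46.4 68.9] long ang 174.7
enclosure sc0.93 n 1015 z95 37.6 ctr [444.4 148.9] size [ 53. 108.] long ang 140.0
relay_tray sc0.43 n 73 z95 10.0 ctr [562.4 328.3] size [35.  56.2] long ang 164.7
transformer_tray sc0.61 n 203 z95 9.9 ctr [ 470.6 -179. ] size [50.6 63.8] long ang 153.8
heatsink_tray sc0.66 n 675 z95 9.7 ctr [ 559.5 -379. ] size [71.1 96. ] long ang 175.1
enclosure_tray sc0.74 n 320 z95 10.0 ctr [443.8 150.6] size [ 77.  134.6] long ang 142.9
flux_jar sc0.65 n 274 z95 47.1 ctr [496.8  -0.5] size [26.2 29.1] long ang 12.0
top
relay sc0.42 n 101 z95 35.8 ctr [561.7 329.9] size [19.  28.8] long ang 158.1
transformer sc0.60 n 164 z95 32.9 ctr [ 470.5 -176.2] size [36.  36.2] long ang 122.0
heatsink sc0.64 n 457 z95 33.7 ctr [ 5
[... 545 characters left out ...]
[21.  25.3] long ang 73.9
transformer sc0.57 n 1410 z95 27.2 ctr [707.4 207.1] size [18.1 66.7] long ang 169.4
heatsink none
enclosure sc0.66 n 5490 z95 37.5 ctr [459.  139.4] size [55.2 74.6] long ang 141.2
relay_tray sc0.68 n 1265 z95 10.1 ctr [568.7 332.5] size [49.5 50.8] long ang 165.5
transformer_tray sc0.83 n 404 z95 10.5 ctr [ 453.1 -157.6] size [15.  53.5] long ang 57.5
heatsink_tray none
enclosure_tray sc0.87 n 2413 z95 10.2 ctr [460.3 140.3] size [79.5 96.8] long ang 141.6
flux_jar sc0.82 n 1204 z95 47.3 ctr [497.7   0.7] size [31.4 32. ] long ang 77.8
t 50.9 pos [569.4  47.1 155.7] fing 51.4 tilt 0.00 q [-0.46  0.2   0.37  1.75 -0.08  1.2   0.83] w 0.841 gf 0.0 F [ 0.1 -0.1 -0.1]
```

View pics/s11.png

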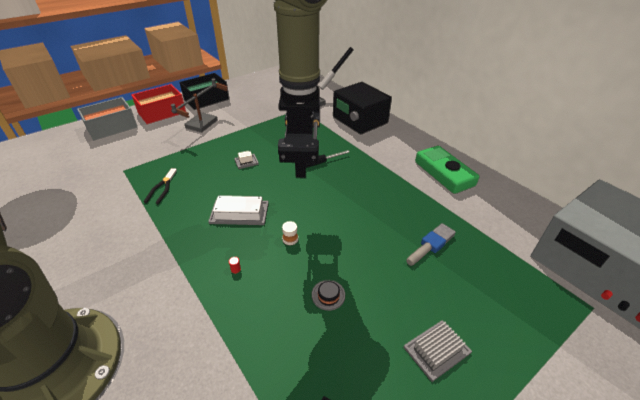

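All four parts lie in their trays: relay (246,159), enclosure (239,209), transformer (328,294) and heat sink (438,347). The jar at (290,233) and the screwdriver are where they were, and the arm touches nothing.

```bash
python3 -c "
from bench import ctrl
print(ctrl.close_job())"
```

```text
the job is handed in; nothing more can be done
None
```

I placed all four parts, in order, flat and let go in their own trays, left the flux jar and screwdriver where they were, and handed the job in at about 51 s; no verdict was returned.

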